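Seal the one canister that was left open

ROBOT

A 7-joint arm with a two-finger parallel gripper is mounted at the origin on the work surface. World frame = base frame: x ahead of the robot, y to its left, z up, the work surface at z = 0. Lengths are in m, angles in degrees, forces in N, time in s.
With the tool pointing down it reaches from about 0.4 to 0.85 m from the base axis. Payload 4.4 kg.
Tool frame: the origin (TCP) lies at the centre of the arm's flange, where the gripper is bolted on; the fingertips stand 199 mm ahead of it and the grasp point (between the pads) lies 180 mm ahead of it; z points along the fingers, y is the line along which they close (so a half turn about z gives the same grasp; the last joint's range is limited). The gripper opens to 94 mm and grips with 3 to 60 N. Pads are 16 mm wide; open, the fingers measure 119 mm over their backs; the gripper's body (75 mm by 177 mm) begins 78 mm behind the grasp point.
Start: joints at [72.892, 36.005, 2.206, 86.941, -1.547, 57.084, -1.146], TCP at [0.15, -0.632, 0.405] pointing down, gripper open.
Joint ranges: [-175.42, 175.42], [-21.48, 121.26], [-71.46, 75.88], [10.55, 141.38], [-63.04, 243.04], [13.31, 113.54], [-168.57, 168.57]. Speed limits (degrees/s): [147.25, 147.25, 180, 180, 180, 180, 180].

INTERFACE

Orientations are given as a 3x3 rotation matrix whose columns are the frame's x, y, z axes.
In Python, from rig import bot gives the robot as it stands.
- The arm moves only by the tool step_arm, never from a script. Its argument "plan" is a list that holds one entry, the list of rows, each a list of 5 numbers: the shift along the tool's x, y, z in m, then the turn about the tool's z in rad, then the opening in per cent of the stroke, from 0 (shut) to 100 (fully open). In form: [[[tx, ty, tz, roll, grip], ...]]. A call has 1 to 8 rows; each row is the pose to reach, as a shift and turn from the pose commanded when the call began, along the tool's axes at that moment; what a row does not reach only later rows make up. A row lasts 1/8 s, in which the tool goes at most 62.5 mm and 10.7 degrees, less where a joint would pass 70% of its speed; a pose out of reach is approached as far as the arm can. A call with a gripper value outside its range is refused whole. The fingers move at their own pace and stop on an object; the grip force is fixed at half the most. Time passes only in rows, so rows that repeat a pose let the fingers close. It gives the time, the measured TCP pose, the force, the opening and the grip force at its end, in the units of the state.
- bot.read_state(): the state, without advancing time (a new reading comes with each control period).
- bot.read_camera(name): name is "side" or "top"; returns (picture, depth): 480x640x3 uint8, red, green, blue; 480x640 float32, m along the optical axis (not along the pixel's ray), 0 where there is no reading.
- bot.get_calibration(name): a dict with "vertical_fov" (degrees; the focal length in pixels is half the picture's height over the tangent of half this angle, whatever the lens; pixels are square), "cx", "cy" (the principal point, pixels), "world_to_cam" (4x4, takes a point from world to camera coordinates). Camera axes: x right, y down, z forward; pixel columns grow to the right and rows downward; lengths in m; the calibration is good to about 2 mm. A picture is of the moment at which its call begins. get_calibration takes no time and is no camera call.
- bot.sign_off(): hands the job in; it is judged then, once.
Trained networks look in the newest picture that a camera, given by its name, has taken for a name from the list of things; names that differ only in an ending like _2 or _b are one class to them, and where a whole thing is asked for, a point or a joint stands for the part that bears it (a point fixed in the world has none). Each returns a list of dicts, best first, with "conf" (0 to 1); they miss things now and then, are a little off and sometimes report something else, mostly with a low value. They report only what shows in the picture. A call takes as long as a camera call.
- bot.boxes_of(label, camera): "uv" ([column, row] in pixels, amid what is visible of it).
The state is a dict: "time": time; "qpos": joint angles; "qd": joint speeds; "tau": joint torques, N m; "position": TCP position; "tcp_rot": TCP orientation; "force": force on the tool from outside, world axes, zero at the start; "wrist_torque": the same for the moment, N m; "opening": opening from 0.0 (shut) to 1.0 (fully open); "gripper_force": force on a finger pad.
Only numpy, scipy, OpenCV 4.12 (cv2) and the standard library are available. Lean on these libraries where they do the work, as an engineer would, in place of code of your own. Each camera call takes 0.05 s, during which the arm holds its last target. There are 200 camera calls.

TASK

Three identical push-to-seal canisters of tart shells stand on the wooden board, and one of them was left unsealed. Find it by feeling the buttons in their lids with a light touch, without popping either of the two sealed ones open even for a moment, and click its button down with one firm but unhurried press so that it seals; then let go of it and touch it lightly once more to make sure that it has stayed down. Do not ram the lids, leave all three canisters standing where they are, sealed, and do not disturb the jar, bowl, tart and courgette around the board.

Things in the scene. Friction and masses are not known exactly. Their poses are not given: they have to be found in the camera images.
- board: fixed wooden board 140 (x) x 420 (y) x 18 mm; origin at the centre of its underside on the table, y along its length, z up. Three identical loose canisters stand in a row on it, at the three places listed. They are not measured, nor is which of them is the unsealed one: can_a in the rules (can_b and can_c are the sealed ones), at another place each time. Press none with over 35 N.
- place_left (a point): top of the board, 18 mm above the table, under the left canister (+y end), 135 mm from place_middle; the centre line of canister and button is within 4 mm of it along each board axis. A canister is a clear box 100 x 100 mm, 0.4 to 0.9 kg, with a white lid 106 x 106 mm whose top is 142 mm above the board and bears a round collar, outside 80, inside 64 mm wide, top at 154 mm.
- place_middle (a point): the same under the middle canister. Inside each collar is a flat round white button, 59 mm wide, that works like a pen's: a press to its end stop latches it down (sealed), the next one lets it spring up (unsealed). Its top above the board: up 152.5 mm, latched 146.8 mm, end stop 142.2 mm. It changes over after 9 mm of its 10.3 mm travel: pressed less, an up button springs back.
- place_right (a point): the same under the right canister (-y end), 135 mm from place_middle. Button spring 0.7 N/mm: an up button begins to give at 5 N, a latched one at 9 N, the end stop is met at 13 N: press on to about 16 N, at 10 to 15 mm/s. A touch of up to 4 N moves neither. A latched button pushed 3 mm or more lower pops up when released. The button's face is cushioned: it gives 0.2 mm per N.
- jam_jar: bystander: jar of dark red jam with a white lid, diameter 70, height 100 mm, on the table beside the board on the robot's side; origin at the centre of its underside
- steel_bowl: bystander: small empty steel bowl, diameter 140, height 55 mm, on the table beyond the board; origin at the centre of its underside
- tart_tin: bystander: round tart in its tin, diameter 112, height 24 mm, on the table on the robot's side of the board; origin at the centre of its underside
- courgette: bystander: dark green courgette 165 mm long, 32 mm thick, lying on the table beyond the board; origin under its middle, y along its length

How it is judged:
By the outcome, as a careful person would: the job done as asked, in the order asked, and still so for the second after the job is handed in, with the robot touching nothing.
It also fails if it takes over 53 s, if anything falls off the work surface, if the arm or the gripper's body presses on something with over 40 N, if the wrist force passes 120 N, or if a joint passes its speed limit or range.

## Working session

There is one attempt and no reset: what is moved stays moved. The work goes in short steps, Python scripts to look and compute and a tool call to move; the robot and the scene stay as the last step left them, time stands still between calls to the robot, and variables do not carry over. Pictures are saved under pics/ and viewed, at most 10 in all, crops included, and the job is handed in when it is done.

Besides the shell and the picture viewer there is one more tool, called after "Emit:" by a JSON object that holds its "fn" and its "kwargs", one argument or row to a line. step_arm: Moves the arm, as the interface text tells. Its arguments: {"type":"object","properties":{"plan":{"type":"array","items":{"type":"array","items":{"type":"array","items":{"type":"number"}}}}},"required":["plan"]}

```bash
mkdir -p pics; cat > h.py <<'E'
import numpy as np, cv2
from rig import bot
def cal(n):
    c=bot.get_calibration(n); f=240/np.tan(np.radians(c["vertical_fov"])/2)
    return f,c["cx"],c["cy"],np.array(c["world_to_cam"])
def world(n,uv,d):
    f,cx,cy,T=cal(n); uv=np.atleast_2d(uv); d=np.atleast_1d(d)
    p=np.c_[(uv[:,0]-cx)/f*d,(uv[:,1]-cy)/f*d,d,np.ones(len(d))]
    return (np.linalg.inv(T)@p.T).T[:,:3]
E
python3 - <<'E'
from h import *
for n in("top","side"):
    im,d=bot.read_camera(n); cv2.imwrite(f"pics/{n}0.png",im[...,::-1]); np.save(f"{n}0.npy",d)
    print(n,cal(n))
    for l in("board","place_left","place_middle","can_a","jam_jar","steel_bowl","tart_tin","courgette"):
        try:
            r=bot.boxes_of(l,n)
            for b in r[:4]:
                u,v=map(int,b["uv"]); print(l,b["uv"],round(b["conf"],2),world(n,b["uv"],d[v,u])[0].round(3))
        except Exception as e: print(l,e)
s=bot.read_state(); print({k:np.round(s[k],3).tolist() for k in("time","position","tcp_rot","force","opening")})
E
```

```text
top (np.float64(495.6977342002866), 316.7318942421833, 242.46487491205662, array([[ 0.00412953, -0.99997608,  0.00554839,  0.01774975],
       [-0.99656514, -0.00457423, -0.08268618,  0.59277071],
       [ 0.08270958, -0.00518787, -0.99656019,  0.76503346],
       [ 0.        ,  0.        ,  0.        ,  1.        ]]))
board [301.2, 260.3] 0.79 [0.565 0.045 0.017]
place_left [312.3, 277.6] 0.97 [0.537 0.027 0.016]
place_middle [309.3, 276.2] 0.84 [0.537 0.031 0.156]
can_a it knows: board, courgette, jam_jar, place_left, place_middle, place_right, steel_bowl, tart_tin
jam_jar [190.6, 356.6] 0.74 [0.424 0.198 0.101]
steel_bowl [300.8, 263.0] 0.6 [0.554 0.042 0.155]
steel_bowl [391.2, 211.5] 0.56 [ 0.646 -0.102  0.002]
tart_tin [285.0, 400.5] 0.82 [0.346 0.069 0.022]
courgette [246.5, 188.9] 0.89 [0.678 0.133 0.029]
side (np.float64(516.6824944042717), 323.6569880937856, 238.49089486261178, array([[-0.10172647,  0.99480744, -0.00314263,  0.04733618],
       [ 0.9472799 ,  0.09590065, -0.30571858, -0.54790575],
       [-0.30382974, -0.03407662, -0.95211673,  1.08704985],
       [ 0.        ,  0.        ,  0.        ,  1.        ]]))
board [393.6, 229.9] 0.81 [0.579 0.124 0.087]
place_left [395.9, 227.3] 0.62 [0.575 0.127 0.088]
place_left [257.5, 258.0] 0.53 [ 0.626 -0.099  0.006]
place_middle [396.2, 227.8] 0.94 [0.551 0.136 0.018]
can_a it knows: board, courgette, jam_jar, place_left, place_middle, place_right, steel_bowl, tart_tin
jam_jar [444.6, 150.2] 0.85 [0.438 0.198 0.102]
steel_bowl [256.3, 259.4] 0.7 [ 0.628 -0.101  0.005]
tart_tin [362.7, 117.9] 0.75 [0.343 0.06  0.023]
courgette [391.0, 301.0] 0.86 [0.683 0.133 0.031]
courgette [396.4, 229.3] 0.16 [0.554 0.136 0.019]
{'time': 0.8, 'position': [0.15, -0.632, 0.405], 'tcp_rot': [[0.973, 0.231, 0.0], [0.231, -0.973, 0.0], [0.0, 0.0, -1.0]], 'force': [-0.093, 0.734, 0.622], 'opening': 0.998}
```

View pics/top0.png

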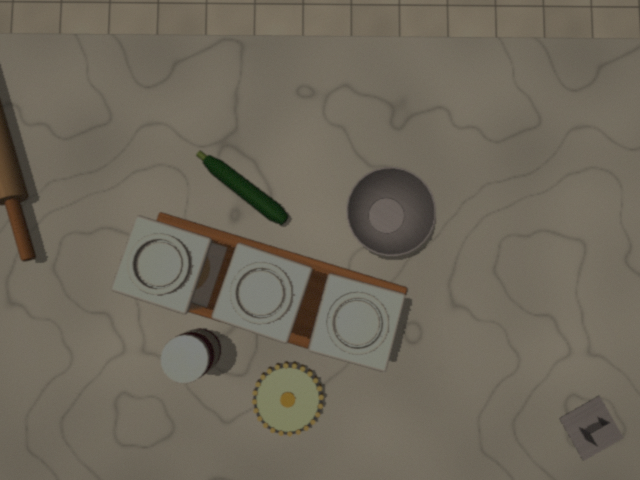

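View pics/side0.png

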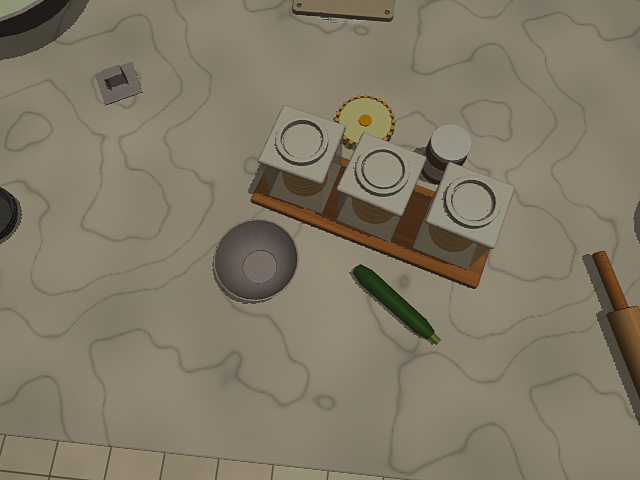

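The top view shows the three collars at about (161,264), (261,294) and (358,323). In the side view they are at about (302,141), (383,170) and (471,202). Next I'll get their centres and button heights from depth.

```bash
cat > loc.py <<'E'
from h import *
S={"top":[(161,264),(261,294),(358,323)],"side":[(471,202),(383,170),(302,141)]}
for n in S:
    d=np.load(f"{n}0.npy"); f,cx,cy,T=cal(n)
    V,U=np.mgrid[:480,:640]; P=world(n,np.c_[U.ravel(),V.ravel()],d.ravel()).reshape(480,640,3)
    lid=[]
    for u,v in S[n]:
        c=P[v-3:v+4,u-3:u+4].reshape(-1,3); c=np.median(c,0)
        R=np.hypot(P[...,0]-c[0],P[...,1]-c[1]); ok=(d>0)
        col=ok&(R<.05)&(P[...,2]>.1675)&(R>.025)
        pts=P[col][:,:2].astype(np.float32)
        (mx,my),(w,h),a=cv2.fitEllipse(pts) if len(pts)>5 else ((0,0),(0,0),0)
        e=cv2.minEnclosingCircle(pts)
        R2=np.hypot(P[...,0]-e[0][0],P[...,1]-e[0][1])
        L=ok&(R<.09)&(abs(P[...,2]-.16)<.006)&(R2>.043)
        q=cv2.minAreaRect(P[L][:,:2].astype(np.float32)*1000)
        print(n,"circ",np.round(e[0],4),round(e[1],4),"lidrect",np.round(q[0],1),np.round(q[1],1),round(q[2],1),"btn z",round(np.median(P[ok&(R2<.02)][:,2]),4),"lid z",round(np.median(P[L][:,2]),4),"col z",round(np.median(P[col][:,2]),4))
E
python3 loc.py
```

```text
top circ [0.5524 0.2264] 0.0401 lidrect [546.3 207.9] [145.8 106. ] 72.5 btn z 0.1643 lid z 0.1592 col z 0.1712
top circ [0.5157 0.0935] 0.0398 lidrect [515.1  92. ] [179.6 106. ] 71.5 btn z 0.1698 lid z 0.1591 col z 0.1708
top circ [ 0.4777 -0.0311] 0.04 lidrect [482.2 -14.2] [141.2 106. ] 74.8 btn z 0.1641 lid z 0.159 col z 0.1711
side circ [0.5524 0.2258] 0.0404 lidrect [547.5 208.2] [143.5 107.2] 72.8 btn z 0.1664 lid z 0.1613 col z 0.173
side circ [0.5161 0.0926] 0.0404 lidrect [516.9  94.2] [179.5 107.7] 71.0 btn z 0.1719 lid z 0.1611 col z 0.1726
side circ [ 0.4784 -0.032 ] 0.0405 lidrect [483.7 -14.4] [143.4 106.4] 75.0 btn z 0.1662 lid z 0.1611 col z 0.1729
```

Depth suggests the middle button is up, but I'll confirm that by touch. I'm moving over with the gripper shut.

Emit:
{"fn": "step_arm", "kwargs": {
  "plan": [
    [[0.02, -0.0222, 0, 0, 0], [0.06, -0.0666, 0, 0, 0], [0.1, -0.111, 0, 0, 0], [0.14, -0.1555, 0, 0, 0], [0.18, -0.2, 0, 0, 0], [0.22, -0.2444, 0, 0, 0], [0.26, -0.2888, 0, 0, 0], [0.3, -0.3332, 0, 0, 0]]
  ]
}}

```text
time: 1.8
position: [0.3658, -0.2374, 0.4051]
tcp_rot: [[0.973, 0.23, 0.001], [0.23, -0.973, -0.001], [0.001, 0.001, -1.0]]
force: [0.3, 0.2, -0.3]
opening: 0.192
gripper_force: 0.0
```

Emit:
{"fn": "step_arm", "kwargs": {
  "plan": [
    [[0.04, -0.0444, 0, 0, 0], [0.08, -0.0888, 0, 0, 0], [0.12, -0.1332, 0, 0, 0], [0.145, -0.161, 0, 0, 0], [0.1578, -0.1753, 0, 0, 0], [0.1578, -0.1753, 0, 0, 0], [0.1578, -0.1753, 0, 0, 0]]
  ]
}}

```text
time: 2.68
position: [0.4776, -0.0331, 0.4047]
tcp_rot: [[0.973, 0.23, -0.001], [0.23, -0.973, -0.001], [-0.001, 0.001, -1.0]]
force: [-0.0, 0.1, -0.7]
opening: 0.001
gripper_force: 0.0
```

Emit:
{"fn": "step_arm", "kwargs": {
  "plan": [
    [[0, 0, 0.01, 0, 0], [0, 0, 0.022, 0, 0], [0, 0, 0.03, 0, 0], [0, 0, 0.034, 0, 0], [0, 0, 0.035, 0, 0], [0, 0, 0.0355, 0, 0], [0, 0, 0.036, 0, 0], [0, 0, 0.036, 0, 0]]
  ]
}}

```text
time: 3.68
position: [0.4782, -0.0321, 0.3689]
tcp_rot: [[0.973, 0.231, 0.0], [0.231, -0.973, -0.0], [0.0, 0.0, -1.0]]
force: [-0.3, 0.9, -0.3]
opening: 0.007
gripper_force: 0.0
```

Emit:
{"fn": "step_arm", "kwargs": {
  "plan": [
    [[0, 0, 0.001, 0, 0], [0, 0, 0.002, 0, 0], [0, 0, 0.003, 0, 0], [0, 0, 0.0038, 0, 0], [0, 0, 0.0044, 0, 0], [0, 0, 0.0048, 0, 0], [0, 0, 0.0048, 0, 0]]
  ]
}}

```text
time: 4.55
position: [0.4781, -0.0321, 0.364]
tcp_rot: [[0.973, 0.231, 0.0], [0.231, -0.973, 0.0], [0.0, 0.0, -1.0]]
force: [-1.2, -0.1, 1.9]
opening: 0.002
gripper_force: 0.8
```

Emit:
{"fn": "step_arm", "kwargs": {
  "plan": [
    [[0, 0, 0.0002, 0, 0], [0, 0, 0.0002, 0, 0]]
  ]
}}

```text
time: 4.8
position: [0.4781, -0.0321, 0.3638]
tcp_rot: [[0.973, 0.231, 0.0], [0.231, -0.973, 0.0], [0.0, 0.0, -1.0]]
force: [-0.6, -0.3, 2.6]
opening: 0.006
gripper_force: 1.3
```

The right button is latched. Next is the left one.

Emit:
{"fn": "step_arm", "kwargs": {
  "plan": [
    [[0, 0, -0.015, 0, 0], [0, 0, -0.035, 0, 0], [0.02, -0.0355, -0.035, 0, 0], [0.045, -0.08, -0.035, 0, 0], [0.07, -0.1242, -0.035, 0, 0], [0.095, -0.1686, -0.035, 0, 0], [0.12, -0.213, -0.035, 0, 0], [0.1319, -0.2341, -0.035, 0, 0]]
  ]
}}

```text
time: 5.8
position: [0.5524, 0.2297, 0.3983]
tcp_rot: [[0.972, 0.234, -0.0], [0.234, -0.972, 0.002], [0.0, -0.002, -1.0]]
force: [-0.7, -0.2, 1.0]
opening: 0.009
gripper_force: 0.0
```

Emit:
{"fn": "step_arm", "kwargs": {
  "plan": [
    [[0, 0, 0, 0, 0], [0, 0, 0, 0, 0], [0, 0, 0.01, 0, 0], [0, 0, 0.02, 0, 0], [0, 0, 0.027, 0, 0], [0, 0, 0.029, 0, 0], [0, 0, 0.03, 0, 0], [0, 0, 0.03, 0, 0]]
  ]
}}

```text
time: 6.8
position: [0.5526, 0.2262, 0.3688]
tcp_rot: [[0.973, 0.231, 0.0], [0.231, -0.973, 0.0], [0.0, -0.0, -1.0]]
force: [-0.9, 0.6, -0.2]
opening: 0.01
gripper_force: 0.0
```

Nothing was felt at the height of a raised button, so I'm going lower.

Emit:
{"fn": "step_arm", "kwargs": {
  "plan": [
    [[0, 0, 0.001, 0, 0], [0, 0, 0.002, 0, 0], [0, 0, 0.003, 0, 0], [0, 0, 0.0038, 0, 0], [0, 0, 0.0044, 0, 0], [0, 0, 0.0049, 0, 0], [0, 0, 0.0049, 0, 0]]
  ]
}}

```text
time: 7.68
position: [0.5525, 0.2261, 0.364]
tcp_rot: [[0.973, 0.231, 0.0], [0.231, -0.973, 0.0], [0.0, -0.0, -1.0]]
force: [-0.4, 0.1, 1.8]
opening: 0.002
gripper_force: 0.9
```

The left button is latched too. Now the middle one.

Emit:
{"fn": "step_arm", "kwargs": {
  "plan": [
    [[0, 0, -0.015, 0, 0], [0, 0, -0.035, 0, 0], [-0.011, 0.02, -0.035, 0, 0], [-0.033, 0.06, -0.035, 0, 0], [-0.055, 0.1, -0.035, 0, 0], [-0.0664, 0.1211, -0.035, 0, 0], [-0.0664, 0.1211, -0.035, 0, 0], [-0.0664, 0.1211, -0.035, 0, 0]]
  ]
}}

```text
time: 8.68
position: [0.5163, 0.0943, 0.3994]
tcp_rot: [[0.973, 0.232, 0.001], [0.232, -0.973, 0.001], [0.002, -0.001, -1.0]]
force: [0.5, 0.6, -0.8]
opening: 0.004
gripper_force: 0.0
```

Emit:
{"fn": "step_arm", "kwargs": {
  "plan": [
    [[0, 0, 0.008, 0, 0], [0, 0, 0.018, 0, 0], [0, 0, 0.025, 0, 0], [0, 0, 0.0275, 0, 0], [0, 0, 0.0285, 0, 0], [0, 0, 0.029, 0, 0], [0, 0, 0.0293, 0, 0], [0, 0, 0.0293, 0, 0]]
  ]
}}

```text
time: 9.68
position: [0.5158, 0.093, 0.3698]
tcp_rot: [[0.973, 0.231, 0.0], [0.231, -0.973, 0.0], [0.0, 0.0, -1.0]]
force: [-0.6, 0.2, 1.6]
opening: 0.007
gripper_force: 0.7
```

The middle button is up. Pressing it at about 13 mm/s.

Emit:
{"fn": "step_arm", "kwargs": {
  "plan": [
    [[0, 0, 0.0016, 0, 0], [0, 0, 0.0032, 0, 0], [0, 0, 0.0048, 0, 0], [0, 0, 0.0064, 0, 0], [0, 0, 0.008, 0, 0], [0, 0, 0.0096, 0, 0], [0, 0, 0.0112, 0, 0], [0, 0, 0.0128, 0, 0]]
  ]
}}

```text
time: 10.68
position: [0.5159, 0.093, 0.3579]
tcp_rot: [[0.973, 0.231, 0.001], [0.231, -0.973, 0.0], [0.001, 0.0, -1.0]]
force: [-3.1, -0.5, 12.3]
opening: 0.01
gripper_force: 6.3
```

Emit:
{"fn": "step_arm", "kwargs": {
  "plan": [
    [[0, 0, 0.0005, 0, 0], [0, 0, 0.0005, 0, 0]]
  ]
}}

```text
time: 10.92
position: [0.5159, 0.093, 0.3575]
tcp_rot: [[0.973, 0.231, 0.001], [0.231, -0.973, 0.0], [0.001, 0.0, -1.0]]
force: [-3.9, -0.4, 12.3]
opening: 0.003
gripper_force: 6.2
```

Emit:
{"fn": "step_arm", "kwargs": {
  "plan": [
    [[0, 0, 0.0013, 0, 0], [0, 0, 0.0015, 0, 0]]
  ]
}}

```text
time: 11.18
position: [0.5159, 0.093, 0.3566]
tcp_rot: [[0.973, 0.231, 0.001], [0.231, -0.973, 0.0], [0.001, 0.0, -1.0]]
force: [-3.3, -0.7, 18.4]
opening: 0.003
gripper_force: 8.9
```

That reached the end stop. Now I'll release it.

Emit:
{"fn": "step_arm", "kwargs": {
  "plan": [
    [[0, 0, -0.002, 0, 0], [0, 0, -0.005, 0, 0], [0, 0, -0.01, 0, 0], [0, 0, -0.018, 0, 0], [0, 0, -0.025, 0, 0], [0, 0, -0.03, 0, 0], [0, 0, -0.03, 0, 0], [0, 0, -0.03, 0, 0]]
  ]
}}

```text
time: 12.18
position: [0.5157, 0.0929, 0.3845]
tcp_rot: [[0.973, 0.231, -0.0], [0.231, -0.973, -0.0], [-0.0, 0.0, -1.0]]
force: [0.3, -0.5, 0.1]
opening: 0.005
gripper_force: 0.0
```

Emit:
{"fn": "step_arm", "kwargs": {
  "plan": [
    [[0, 0, 0.006, 0, 0], [0, 0, 0.012, 0, 0], [0, 0, 0.0145, 0, 0], [0, 0, 0.0152, 0, 0], [0, 0, 0.0155, 0, 0], [0, 0, 0.0155, 0, 0]]
  ]
}}

```text
time: 12.92
position: [0.5158, 0.093, 0.3693]
tcp_rot: [[0.973, 0.231, 0.0], [0.231, -0.973, 0.0], [0.0, -0.0, -1.0]]
force: [0.3, 0.9, -0.7]
opening: 0.004
gripper_force: 0.0
```

No force at the raised height, so I'm feeling for the latched height.

Emit:
{"fn": "step_arm", "kwargs": {
  "plan": [
    [[0, 0, 0.001, 0, 0], [0, 0, 0.002, 0, 0], [0, 0, 0.003, 0, 0], [0, 0, 0.004, 0, 0], [0, 0, 0.0048, 0, 0], [0, 0, 0.0053, 0, 0], [0, 0, 0.0053, 0, 0]]
  ]
}}

```text
time: 13.8
position: [0.5158, 0.093, 0.364]
tcp_rot: [[0.973, 0.231, 0.0], [0.231, -0.973, -0.0], [0.0, 0.0, -1.0]]
force: [-0.1, -0.0, 1.9]
opening: 0.004
gripper_force: 0.8
```

It has stayed down. I'll lift clear and back away, then check.

Emit:
{"fn": "step_arm", "kwargs": {
  "plan": [
    [[0, 0, -0.01, 0, 0], [0, 0, -0.03, 0, 0], [0, 0, -0.06, 0, 0], [0, 0, -0.09, 0, 0], [0, 0, -0.1, 0, 0], [0, 0, -0.1, 0, 0], [0, 0, -0.1, 0, 0]]
  ]
}}

```text
time: 14.68
position: [0.5154, 0.0929, 0.4628]
tcp_rot: [[0.973, 0.231, -0.002], [0.231, -0.973, -0.0], [-0.002, -0.0, -1.0]]
force: [-0.2, -0.5, 0.8]
opening: 0.006
gripper_force: 0.0
```

Emit:
{"fn": "step_arm", "kwargs": {
  "plan": [
    [[-0.02, 0.0222, 0, 0, 0], [-0.06, 0.0666, 0, 0, 0], [-0.1, 0.111, 0, 0, 0], [-0.14, 0.1555, 0, 0, 0], [-0.18, 0.2, 0, 0, 0], [-0.2, 0.222, 0, 0, 0], [-0.2, 0.222, 0, 0, 0], [-0.2, 0.222, 0, 0, 0]]
  ]
}}

```text
time: 15.68
position: [0.3728, -0.1683, 0.4634]
tcp_rot: [[0.973, 0.232, -0.001], [0.232, -0.973, 0.001], [-0.0, -0.001, -1.0]]
force: [0.6, 0.7, -0.3]
opening: 0.002
gripper_force: 0.0
```

```bash
python3 - <<'E'
from h import *
for n in("top","side"):
    im,d=bot.read_camera(n); cv2.imwrite(f"pics/{n}1.png",im[...,::-1]); np.save(f"{n}0.npy",d)
E
python3 loc.py
```

```text
top circ [0.5523 0.2263] 0.0402 lidrect [546.6 208.2] [146. 106.] 72.6 btn z 0.1643 lid z 0.1592 col z 0.1712
top circ [0.5157 0.0934] 0.0399 lidrect [515.3  92.7] [179.5 106.1] 71.4 btn z 0.1642 lid z 0.1591 col z 0.1711
top circ [ 0.4777 -0.0311] 0.04 lidrect [482.2 -14.2] [141.2 106. ] 74.9 btn z 0.1641 lid z 0.1591 col z 0.171
side circ [0.5524 0.2258] 0.0405 lidrect [547.3 208.1] [143.6 107.1] 72.5 btn z 0.1663 lid z 0.1613 col z 0.1732
side circ [0.5158 0.0929] 0.0406 lidrect [516.4  94. ] [179.6 107. ] 71.6 btn z 0.1663 lid z 0.1611 col z 0.173
side circ [ 0.4788 -0.0325] 0.0406 lidrect [483.6 -14.7] [143.5 106.2] 74.7 btn z 0.1661 lid z 0.1611 col z 0.1728
```

View pics/side1.png

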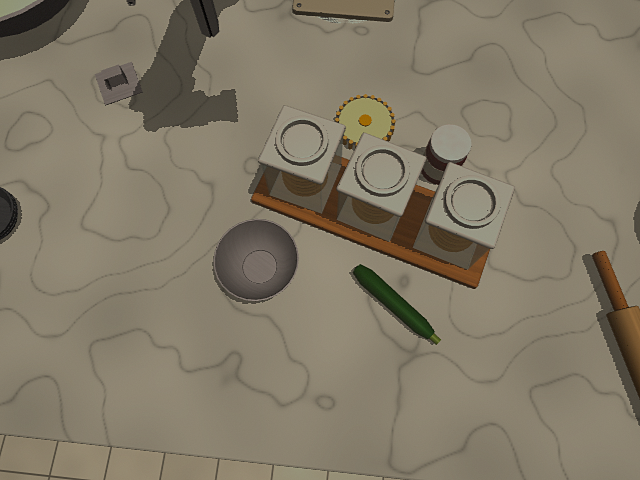

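The side view shows all three canisters where they were, with collars at (302,141), (383,170) and (471,202). All three buttons are down and the items around the board haven't moved.

```bash
python3 -c "from rig import bot; print(bot.sign_off())"
```

```text
the job is handed in; nothing more can be done
None
```

The middle canister was the unsealed one: I found it by light touch, pressed it to its end stop (18 N, slightly over the suggested 16 N), and a second light touch confirmed it stayed down; the other two stayed sealed, nothing else was disturbed, and the job is handed in.

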